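# Nest the pewter beakers and hold the depth gauge on the innermost floor

## Task

Nest this set of cast pewter beakers for checking: leave the large one where it stands on the rubber mould, set the medium one upright into it until its collar rests on the rim, then the small one into the medium the same way, letting each go. Then take the dial gauge out of its sloping stand, hold it upright and press its spring plunger gently onto the round mark in the middle of the small beaker's floor, until the plunger is in by about half its travel (about 5 mm), and finish while still holding it there. Leave the two parts bins and the medallion alone.

Things in the scene. Friction and masses are not known exactly. Their poses are not given: they have to be found in the camera images.
- mould: Flat black rubber mould disc, 200 mm across and 20 mm thick, fixed on the bench; the large beaker stands near its middle. Origin: centre of its underside.
- large: Plain grey pewter beaker, round, open at the top, loose. The widest: outside diameter 72 mm, inside diameter 66 mm at the mouth, 60 mm tall, walls 3 mm, with a low 82 mm collar band at 28 to 32 mm. Stands loose on the mould, 0.30 kg nominal. Origin: centre of its underside, z up its axis.
- medium: Plain grey pewter beaker, round, open at the top, loose. 60 mm across outside, 54 inside, 58 tall; a flat 78 mm wide collar 28 to 32 mm above its underside; below that it narrows to 50 at the foot. Nested, the collar rests on the large rim: its origin is 32 mm above the large one's; the top 26 mm stay free to grip. 0.2 kg, on the bench. Origin: centre of underside, z up.
- small: Plain grey pewter beaker, round, open at the top, loose. 48 mm across outside, 42 inside, 54 tall; a flat 66 mm wide collar 26 to 30 mm above its underside; below that it narrows to 38 at the foot. Nested, the collar rests on the medium rim, its origin 32 mm above the medium one's. 0.13 kg, on the bench (medium and small may have changed places). Origin: centre of underside, z up.
- spot (a point): The marked spot: a round dark mark, 12 mm across, in the middle of the small beaker's floor, 4 mm above its underside (50 mm below its rim). The inside of the floor is 32 mm wide.
- stand: Wooden gauge stand fixed on the bench, 110 x 70 mm foot; a 50 x 50 x 30 mm block on two cheeks, sloping 20 degrees (0.35 rad) towards the stand's -x, with a 14 mm square hole square to its sloping top. Origin: centre of its underside.
- stand_mouth (a point): Middle of the mouth of the stand's hole, 100 mm above the bench.
- gauge: Dial gauge, loose, 0.16 kg; starts leaning 0.35 rad to the stand's -x. Origin: on its axis under the collar; z to the stem. Along z: plunger tip -84 mm (out), shank 12 mm thick -70 to 0, 28 mm round collar 0 to 6 (rests on the stand), dial 40 across, 14 thick, 8 to 48 (faces along x), 16 mm square stem to 100, to grip (flats face x, y). Draw it 90 mm along its axis to leave the stand.
- tip (a point): Round end (6 mm across) of the gauge's plunger, 84 mm below the gauge's origin along its axis when out; it moves up into the shank as it is pressed.
- plunger (a joint): How far the plunger is pushed in, m: 0 when out, 0.010 at the stop. Its spring takes 1.2 N to begin to move and 0.3 N more per mm: about 2.7 N at 5 mm.
- bin_a: Red open plastic parts bin with castings, 100 x 130 x 65 mm, a bystander. Origin: centre of its underside.
- bin_b: Blue open plastic parts bin with castings, 100 x 130 x 65 mm, a bystander. Origin: centre of its underside.
- medallion: Flat round pewter medallion, 44 mm across, 8 mm thick, lying on the bench nearer the robot, a bystander. Origin: centre of its underside.
Mind the look-alikes: they are no part of the job. There is more than one size of the gauge; the one meant has the size given above.

How it is judged (in metres and radians):
On the way, in this order (a step that is already met when the one before it is completed fails the run):
1. the medium beaker is seated in the large one and let go (horizontal distance between medium and large below 0.006 m and z of medium in the frame of large between 0.029 and 0.035 m and angle between medium's own z axis and vertical below 0.08 rad and contact force between the fingers and medium below 0.1 N), for 0.2 s.
2. the small beaker is seated in the medium one and let go (horizontal distance between small and medium below 0.006 m and z of small in the frame of medium between 0.029 and 0.035 m and angle between small's own z axis and vertical below 0.08 rad and contact force between the fingers and small below 0.1 N), for 0.2 s.
3. the gauge is out of its stand, held by the gripper (distance between gauge and stand_mouth above 0.09 m and contact force between the fingers and gauge above 1 N and contact force between gauge and stand below 0.05 N), for 0.1 s.
At the end, for the whole second after the job is handed in: Large beaker upright on the mould, within 40 mm of its start; medium and small nested (seated within 3 mm, 6 mm sideways, 0.08 rad), not touched by fingers; gauge held still, clear of the stand, upright within 0.1 rad, tip within 7 mm of the mark, plunger in 2 to 8.5 mm, force 0.8 to 6 N (all of step 1 and all of step 2 and angle between large's own z axis and vertical below 0.08 rad and distance of large from where it was at the start of the episode below 0.04 m and z of large in the frame of mould between 0.017 and 0.023 m and distance between tip and spot below 0.007 m and value of joint plunger between 0.002 and 0.0085 m and contact force between gauge and small between 0.8 and 6 N and angle between gauge's own z axis and vertical below 0.1 rad and contact force between the fingers and gauge above 1 N and contact force between gauge and stand below 0.05 N and linear speed of gauge below 0.02 m/s); the arm keeps its last pose, push and grip.
It fails at once if a bin or the medallion is moved by more than 30 mm (distance of any of bin_a, bin_b, medallion from where it was at the start of the episode above 0.03 m).
It fails at once if the gauge strikes the small beaker with more than 15 N (contact force between gauge and small above 15 N).
It also fails if it takes over 72 s, if anything falls off the work surface, if the arm or the gripper's body presses on something with over 40 N, if the wrist force passes 120 N, or if a joint passes its speed limit or range.

## Robot

A 6-joint arm with a two-finger parallel gripper is mounted at the origin on the work surface. World frame = base frame: x ahead of the robot, y to its left, z up, the work surface at z = 0. Lengths are in m, angles in degrees, forces in N, time in s.
With the tool pointing down it reaches from about 0.4 to 0.825 m from the base axis. Payload 7 kg.
Tool frame: the origin (TCP) lies on the centre line of the jaws, within the pads' length; the fingertips stand 25 mm ahead of it and the grasp point (between the pads) lies 6 mm ahead of it; z points along the fingers, y is the line along which they close (so a half turn about z gives the same grasp; the last joint's range is limited). The gripper opens to 85 mm and grips with 20 to 120 N. Pads are 22 mm wide; open, the fingers measure 114 mm over their backs; the gripper's body (76 mm by 85 mm) begins 54 mm behind the grasp point. The pads swing forward as they close: fully open they stand 13 mm farther back than shut.
Start: joints at [85.205, 20.546, 0.682, 0, -70.136, -16.507], TCP at [0.245, 0.629, 0.256] pointing down, gripper open.
Joint ranges: [-176.03, 176.03], [-82.01, 121.73], [-58.28, 71.71], [-173.87, 95.51], [-174.79, -0.11], [-173.66, 173.66]. Speed limits (degrees/s): [136.94, 136.94, 172.46, 180, 180, 180].

## Interface

Orientations are given as a 3x3 rotation matrix whose columns are the frame's x, y, z axes.
In Python, from workcell import env gives the robot as it stands.
- The arm moves only by the tool arm_command, never from a script. Its argument "motion" is a list of rows, each an object of numbers: "tx", "ty", "tz": the shift along the tool's x, y, z in cm; "ax", "ay", "az": the turn, a rotation vector about the tool's x, y, z in degrees. In form: [{"tx": .., "ty": .., "tz": .., "ax": .., "ay": .., "az": ..}, ...]. A call has 1 to 20 rows; each row is the pose to reach, as a shift and turn from the pose commanded when the call began, along the tool's axes at that moment; what a row does not reach only later rows make up. A row lasts 1/8 s, in which the tool goes at most 62.5 mm and 10.7 degrees, less where a joint would pass 70% of its speed; a pose out of reach is approached as far as the arm can. A call with a gripper value outside its range is refused whole. "fingers" is the closure, from 0 (fully open) to 1 (shut), set as the call begins (left out, the last holds). The fingers move at their own pace and stop on an object; the grip force is fixed at half the most. Time passes only in rows, so rows that repeat a pose let the fingers close. It gives the time, the measured TCP pose, the force, the opening and the grip force at its end, in the units of the state.
- env.observe(): the state, without advancing time (a new reading comes with each control period).
- env.snapshot(name): name is "scene" or "top"; returns (picture, depth): 420x560x3 uint8, red, green, blue; 420x560 float32, m along the optical axis (not along the pixel's ray), 0 where there is no reading.
- env.camera_model(name): a dict with "mtx" (3x3 intrinsics, pixels), "dist_coeffs" ([k1, k2, p1, p2, k3] as OpenCV has them; the pictures are not rectified), "R" (3x3) and "t" (3): a world point X has camera coordinates R X + t. Camera axes: x right, y down, z forward; pixel columns grow to the right and rows downward; lengths in m; the calibration is good to about 2 mm. A picture is of the moment at which its call begins. camera_model takes no time and is no camera call.
- env.sign_off(): hands the job in; it is judged then, once.
Trained networks look in the newest picture that a camera, given by its name, has taken for a name from the list of things; names that differ only in an ending like _2 or _b are one class to them, and where a whole thing is asked for, a point or a joint stands for the part that bears it (a point fixed in the world has none). Each returns a list of dicts, best first, with "conf" (0 to 1); they miss things now and then, are a little off and sometimes report something else, mostly with a low value. They report only what shows in the picture. A call takes as long as a camera call. They do not tell look-alikes from the thing itself.
- env.spot_in(camera, name): "at" ([column, row] in pixels, amid what is visible of it).
- env.outline_of(camera, name): "pixels" (420x560 bool, what is visible of it) and "at" ([column, row] in pixels, amid what is visible of it).
- env.spot_point(camera, name): "at" ([column, row] in pixels: a listed point, or the origin of a listed thing).
The state is a dict: "t": time; "qpos": joint angles; "dq": joint speeds; "joint_torque": joint torques, N m; "position": TCP position; "tcp_rot": TCP orientation; "wrist_force": force on the tool from outside, world axes, zero at the start; "torque": the same for the moment, N m; "gripper_width": opening from 0.0 (shut) to 1.0 (fully open); "grip_force": force on a finger pad.
Only numpy, scipy, OpenCV 4.12 (cv2) and the standard library are available. Lean on these libraries where they do the work, as an engineer would, in place of code of your own. Each camera call takes 0.05 s, during which the arm holds its last target. There are 200 camera calls.

## Working session

There is one attempt and no reset: what is moved stays moved. The work goes in short steps, Python scripts to look and compute and a tool call to move; the robot and the scene stay as the last step left them, time stands still between calls to the robot, and variables do not carry over. Pictures are saved under pics/ and viewed, at most 10 in all, crops included, and the job is handed in when it is done.

Besides the shell and the picture viewer there is one more tool, called after "Request:" as name(argument=value, ...) on one line, values as JSON. arm_command: Moves the arm, as the interface text tells. Its arguments: {"type":"object","properties":{"motion":{"type":"array","items":{"type":"object","properties":{"tx":{"type":"number"},"ty":{"type":"number"},"tz":{"type":"number"},"ax":{"type":"number"},"ay":{"type":"number"},"az":{"type":"number"}}}},"fingers":{"type":"number"}},"required":["motion"]}

```bash
mkdir -p pics; cat > h.py <<'E'
import numpy as np, cv2
from workcell import env
def ray(cam,px):
    m=env.camera_model(cam);K=np.array(m["mtx"],float);R=np.array(m["R"]);t=np.array(m["t"])
    p=cv2.undistortPoints(np.array(px,float).reshape(-1,1,2),K,np.array(m["dist_coeffs"],float)).reshape(-1,2)
    d=np.c_[p,np.ones(len(p))]@R; return -R.T@t,d   # point = o + depth*d
def atz(cam,px,z):
    o,d=ray(cam,px); return o+d*((z-o[2])/d[:,2])[:,None]
def cloud(cam,depth,mask=None):
    v,u=np.nonzero((depth>0)&(mask if mask is not None else True))
    o,d=ray(cam,np.c_[u,v]); return o+d*depth[v,u][:,None]
def proj(cam,X):
    m=env.camera_model(cam);R=np.array(m["R"]);t=np.array(m["t"])
    return cv2.projectPoints(np.array(X,float).reshape(-1,1,3),cv2.Rodrigues(R)[0],t,np.array(m["mtx"],float),np.array(m["dist_coeffs"],float))[0].reshape(-1,2)
def tool(X,Rt=None):
    """shift in cm along tool axes to world TCP X"""
    s=env.observe();R=np.array(s["tcp_rot"]);return 100*R.T@(np.array(X)-np.array(s["position"]))
E
python3 - <<'E'
from h import *
np.set_printoptions(precision=4,suppress=True)
s=env.observe();print({k:s[k] for k in("t","position","tcp_rot","gripper_width","wrist_force")})
for c in("scene","top"):
    im,d=env.snapshot(c);cv2.imwrite(f"pics/{c}0.png",im[:,:,::-1]);np.save(f"{c}0.npy",d)
    m=env.camera_model(c);print(c,-np.array(m["R"]).T@np.array(m["t"]),np.array(m["mtx"])[0,0])
    for n in("large","medium","small","gauge","stand","stand_mouth","mould","medallion","bin_a","bin_b"):
        print(c,n,[(np.round(r["at"]),round(r["conf"],2)) for r in env.spot_in(c,n)[:4]])
E
```

```text
{'t': 0.0, 'position': array([0.2451, 0.6284, 0.2554]), 'tcp_rot': array([[ 0.9316, -0.3634, -0.0005],
       [-0.3634, -0.9316, -0.0016],
       [ 0.0001,  0.0017, -1.    ]]), 'gripper_width': 1.0016717397597472, 'wrist_force': array([-0.7436,  0.3401,  0.4614])}
scene [0.9977 0.5371 0.9306] 442.1831524548538
scene large [(array([385., 310.]), 0.59)]
scene medium [(array([268., 262.]), 0.58)]
scene small [(array([320., 233.]), 0.87)]
scene gauge [(array([163., 184.]), 0.66), (array([330., 217.]), 0.49)]
scene stand [(array([218., 191.]), 0.64)]
scene stand_mouth [(array([218., 190.]), 0.9)]
scene mould [(array([368., 322.]), 0.94), (array([237., 327.]), 0.74), (array([183., 252.]), 0.68)]
scene medallion [(array([327., 215.]), 0.47)]
scene bin_a [(array([182., 252.]), 0.83), (array([239., 326.]), 0.68), (array([329., 215.]), 0.61)]
scene bin_b [(array([182., 252.]), 0.83), (array([239., 326.]), 0.68), (array([329., 215.]), 0.61)]
top [ 0.4069 -0.0237  1.1032] 527.70059265894
top large [(array([102., 247.]), 0.66)]
top medium [(array([238., 198.]), 0.97)]
top small [(array([225., 275.]), 0.61)]
top gauge [(array([382., 214.]), 0.84), (array([404., 318.]), 0.72)]
top stand [(array([367., 219.]), 0.86)]
top stand_mouth [(array([365., 214.]), 0.93)]
top mould [(array([124., 257.]), 0.82), (array([385., 214.]), 0.3)]
top medallion [(array([252., 318.]), 0.62), (array([367., 219.]), 0.22)]
top bin_a [(array([193., 124.]), 0.68), (array([312., 123.]), 0.65), (array([255., 316.]), 0.32)]
top bin_b [(array([193., 124.]), 0.68), (array([312., 123.]), 0.65), (array([255., 316.]), 0.32)]
```

View pics/top0.png

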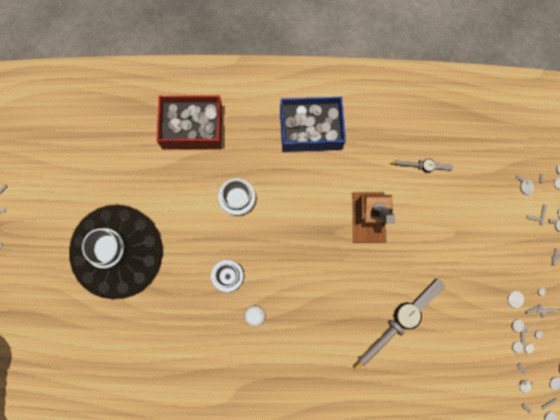

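View pics/scene0.png

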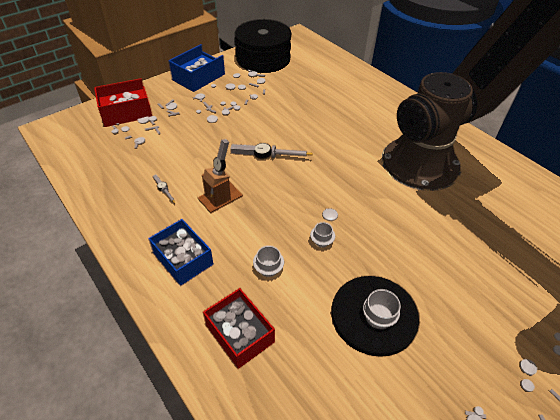

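The top picture shows the large beaker at (102,247), medium at (237,198), small at (227,276), medallion at (255,316). The stand with the right gauge is at (370,217). The gauges lying at (408,316) and (428,165) are look-alikes.

```bash
cat >> h.py <<'E'
from scipy.optimize import least_squares
def circ(P,r=None):
    c0=P[:,:2].mean(0)
    f=lambda q:np.hypot(*(P[:,:2]-q[:2]).T)-(r if r else q[2])
    return least_squares(f,[*c0,.03][:2 if r else 3],loss="soft_l1",f_scale=.002).x
def near(P,xy,rad,z0,z1):
    return P[(np.hypot(*(P[:,:2]-xy).T)<rad)&(P[:,2]>z0)&(P[:,2]<z1)]
E
python3 - <<'E'
from h import *
np.set_printoptions(precision=4,suppress=True)
C={c:cloud(c,np.load(c+"0.npy")) for c in("top","scene")}
for n,px,h,rad in(("large",(102,247),.08,.045),("medium",(237,198),.058,.045),("small",(227,276),.054,.038)):
    g=atz("top",px,h)[0,:2]
    for c in C:
        a=near(C[c],g,rad+.01,h-.005,h+.006); print(n,c,"rim",len(a),np.median(a[:,2]),circ(a))
        if n!="large":
            k=.030 if n=="medium" else .028
            a=near(C[c],g,rad+.01,k-.004,k+.006); print("  collar",len(a),circ(a))
    for nn in (n,):
        for c in C:
            r=env.spot_point(c,nn); print("  pt",c,[(atz(c,x["at"],.02 if n=="large" else 0)[0,:2],round(x["conf"],2)) for x in r[:2]])
r=env.spot_point("top","spot");print("spot",[(atz("top",x["at"],.004)[0,:2],x["conf"]) for x in r[:2]])
for c in C:
  r=env.spot_point(c,"stand");print("stand",[(atz(c,x["at"],0)[0,:2],x["conf"]) for x in r[:2]])
  r=env.spot_point(c,"stand_mouth");print("mouth",[(atz(c,x["at"],.1)[0,:2],x["conf"]) for x in r[:2]])
  P=near(C[c],atz("top",(378,213),.15)[0,:2],.09,.02,.3)
  for z in np.arange(.02,.22,.02):
    q=P[(P[:,2]>=z)&(P[:,2]<z+.02)]
    if len(q):print(c,round(z,2),len(q),q.mean(0),q.min(0)[:2],q.max(0)[:2])
for n,px in(("medal",(255,316)),("mould",(115,251)),("bina",(190,122)),("binb",(312,123))):print(n,atz("top",px,.0)[0])
E
```

```text
large top rim 208 0.07952648120780259 [0.5047 0.2971 0.0342]
large scene rim 196 0.07916840475161208 [0.5052 0.2976 0.0339]
  pt top [(array([0.5066, 0.3027]), 0.6)]
  pt scene [(array([0.4942, 0.3019]), 0.57)]
medium top rim 144 0.058104224848376296 [0.6184 0.0293 0.0279]
  collar 386 [0.6193 0.0296 0.0344]
medium scene rim 133 0.05704860076858542 [0.6188 0.0306 0.0282]
  collar 252 [0.6206 0.0327 0.0318]
  pt top [(array([0.6164, 0.0285]), 0.56)]
  pt scene [(array([0.6184, 0.0282]), 0.62)]
small top rim 115 0.05427980064193583 [0.4546 0.0465 0.0225]
  collar 357 [0.4548 0.0468 0.0288]
small scene rim 97 0.053142910984644076 [0.4548 0.0471 0.0223]
  collar 184 [0.4566 0.0489 0.0262]
  pt top [(array([ 0.5983, -0.2735]), 0.58), (array([0.4588, 0.0563]), 0.56)]
  pt scene [(array([0.4513, 0.0435]), 0.96)]
spot [(array([0.4593, 0.0473]), 0.88), (array([ 0.599 , -0.2738]), 0.61)]
stand [(array([ 0.5748, -0.2448]), 0.83)]
mouth [(array([ 0.5863, -0.2468]), 0.76)]
top 0.02 49 [ 0.5844 -0.2276  0.0289] [ 0.5653 -0.2813] [ 0.6126 -0.2181]
top 0.04 47 [ 0.589  -0.2192  0.0489] [ 0.5655 -0.2
[... 766 characters left out ...]
2  0.0495] [ 0.5656 -0.2807] [ 0.6155 -0.2175]
scene 0.06 104 [ 0.5933 -0.228   0.07  ] [ 0.5647 -0.2831] [ 0.6156 -0.2167]
scene 0.08 220 [ 0.5933 -0.2356  0.0904] [ 0.5567 -0.2824] [ 0.6154 -0.2175]
scene 0.1 184 [ 0.5933 -0.2475  0.1066] [ 0.5682 -0.2786] [ 0.6099 -0.2234]
scene 0.12 95 [ 0.5756 -0.2454  0.1301] [ 0.561  -0.2724] [ 0.5836 -0.2289]
scene 0.14 71 [ 0.568  -0.2459  0.149 ] [ 0.5526 -0.2635] [ 0.5768 -0.2326]
scene 0.16 56 [ 0.5599 -0.247   0.1698] [ 0.5466 -0.2622] [ 0.569  -0.2401]
scene 0.18 65 [ 0.5528 -0.2478  0.1896] [ 0.5411 -0.2604] [ 0.5653 -0.2382]
medal [ 0.3724 -0.0116  0.    ]
mould [0.5029 0.2873 0.    ]
bina [0.7891 0.1371 0.    ]
binb [ 0.7904 -0.1312  0.    ]
```

```bash
python3 - <<'E'
import cv2
a=cv2.imread("pics/top0.png")[180:260,330:430];b=cv2.imread("pics/scene0.png")[125:215,180:280]
a=cv2.resize(a,(400,400*80//100),interpolation=2);b=cv2.resize(b,(356,320),interpolation=2)
cv2.imwrite("pics/st.png",cv2.hconcat([a,b]))
E
```

```text
(no output)
```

View pics/st.png

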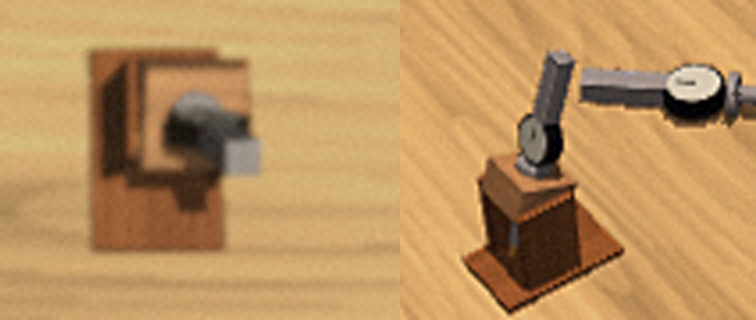

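```bash
python3 - <<'E'
from h import *
np.set_printoptions(precision=2,suppress=True)
print(tool([.6186,.030,.13]),tool([.6186,.030,.062]))
E
```

```text
[56.54 42.23 12.63] [56.54 42.23 19.43]
```

Request:
arm_command(motion=[{"tx": 56.54, "ty": 42.23, "tz": 8}, {"tx": 56.54, "ty": 42.23, "tz": 8}, {"tx": 56.54, "ty": 42.23, "tz": 8}, {"tx": 56.54, "ty": 42.23, "tz": 8}, {"tx": 56.54, "ty": 42.23, "tz": 8}, {"tx": 56.54, "ty": 42.23, "tz": 8}, {"tx": 56.54, "ty": 42.23, "tz": 8}, {"tx": 56.54, "ty": 42.23, "tz": 8}, {"tx": 56.54, "ty": 42.23, "tz": 8}, {"tx": 56.54, "ty": 42.23, "tz": 8}, {"tx": 56.54, "ty": 42.23, "tz": 8}, {"tx": 56.54, "ty": 42.23, "tz": 8}, {"tx": 56.54, "ty": 42.23, "tz": 8}, {"tx": 56.54, "ty": 42.23, "tz": 8}, {"tx": 56.54, "ty": 42.23, "tz": 8}, {"tx": 56.54, "ty": 42.23, "tz": 12}, {"tx": 56.54, "ty": 42.23, "tz": 12}], fingers=0)

```text
validation failed for argument at $.mo...
```

```bash
python3 - <<'E'
from h import *
np.set_printoptions(precision=2,suppress=True)
s=env.observe();print(s["position"]*100,s["t"],s["qpos"],s["tcp_rot"])
print(tool([.6186,.030,.062]))
E
```

```text
[24.52 62.88 25.63] 1.65 [ 85.2   20.55   0.68  -0.   -70.14 -16.51] [[ 0.93 -0.36 -0.  ]
 [-0.36 -0.93 -0.  ]
 [-0.    0.   -1.  ]]
[56.54 42.23 19.43]
```

Request:
arm_command(motion=[{"tx": 56.5, "ty": 42.2, "tz": 8, "ax": 0, "ay": 0, "az": 0}, {"tx": 56.5, "ty": 42.2, "tz": 8, "ax": 0, "ay": 0, "az": 0}], fingers=0)

```text
t: 1.9
position: [0.3112, 0.5225, 0.2417]
tcp_rot: [[0.932, -0.362, 0.0], [-0.362, -0.932, -0.0], [0.0, 0.0, -1.0]]
wrist_force: [1.2, -0.6, 0.6]
gripper_width: 1.0
grip_force: 0.0
```

Request:
arm_command(motion=[{"tx": 46.5, "ty": 34.8, "tz": 5, "ax": 0, "ay": 0, "az": 0}, {"tx": 46.5, "ty": 34.8, "tz": 5, "ax": 0, "ay": 0, "az": 0}, {"tx": 46.5, "ty": 34.8, "tz": 5, "ax": 0, "ay": 0, "az": 0}, {"tx": 46.5, "ty": 34.8, "tz": 5, "ax": 0, "ay": 0, "az": 0}, {"tx": 46.5, "ty": 34.8, "tz": 5, "ax": 0, "ay": 0, "az": 0}, {"tx": 46.5, "ty": 34.8, "tz": 5, "ax": 0, "ay": 0, "az": 0}, {"tx": 46.5, "ty": 34.8, "tz": 5, "ax": 0, "ay": 0, "az": 0}, {"tx": 46.5, "ty": 34.8, "tz": 5, "ax": 0, "ay": 0, "az": 0}, {"tx": 46.5, "ty": 34.8, "tz": 5, "ax": 0, "ay": 0, "az": 0}, {"tx": 46.5, "ty": 34.8, "tz": 5, "ax": 0, "ay": 0, "az": 0}, {"tx": 46.5, "ty": 34.8, "tz": 11.2, "ax": 0, "ay": 0, "az": 0}, {"tx": 46.5, "ty": 34.8, "tz": 11.2, "ax": 0, "ay": 0, "az": 0}], fingers=0)

```text
t: 3.4
position: [0.6145, 0.0295, 0.1262]
tcp_rot: [[0.931, -0.364, -0.009], [-0.364, -0.931, -0.002], [-0.007, 0.005, -1.0]]
wrist_force: [0.1, 0.2, 0.7]
gripper_width: 0.999
grip_force: 0.0
```

```bash
python3 - <<'E'
from h import *
np.set_printoptions(precision=2,suppress=True)
s=env.observe();print(s["position"]*100,s["t"],s["qpos"],s["tcp_rot"])
print(tool([.6186,.030,.062]))
E
```

```text
[61.45  2.95 12.62] 3.4 [ 20.87  21.57 -16.14  -0.08 -52.79  47.81] [[ 0.93 -0.36 -0.01]
 [-0.36 -0.93 -0.  ]
 [-0.01  0.01 -1.  ]]
[ 0.4  -0.23  6.42]
```

Request:
arm_command(motion=[{"tx": 0, "ty": 0, "tz": 2, "ax": 0, "ay": 0, "az": 0}, {"tx": 0, "ty": 0, "tz": 2, "ax": 0, "ay": 0, "az": 0}, {"tx": 0, "ty": 0, "tz": 2, "ax": 0, "ay": 0, "az": 0}, {"tx": 0, "ty": 0, "tz": 2, "ax": 0, "ay": 0, "az": 0}])

```text
t: 3.9
position: [0.6184, 0.0308, 0.1118]
tcp_rot: [[0.932, -0.363, 0.002], [-0.363, -0.932, 0.001], [0.002, -0.001, -1.0]]
wrist_force: [0.4, 0.6, -0.2]
gripper_width: 1.002
grip_force: 0.0
```

```bash
python3 - <<'E'
from h import *
np.set_printoptions(precision=3,suppress=True)
s=env.observe();print(s["position"]*100,s["t"],s["tcp_rot"])
print(tool([.6186,.030,.062]))
E
```

```text
[61.84   3.078 11.184] 3.9 [[ 0.932 -0.363  0.002]
 [-0.363 -0.932  0.001]
 [ 0.002 -0.001 -1.   ]]
[0.038 0.072 4.984]
```

Request:
arm_command(motion=[{"tx": 0.03, "ty": 0.05, "tz": 2.5, "ax": 0, "ay": 0, "az": 0}, {"tx": 0.03, "ty": 0.05, "tz": 4.8, "ax": 0, "ay": 0, "az": 0}, {"tx": 0.03, "ty": 0.05, "tz": 4.8, "ax": 0, "ay": 0, "az": 0}, {"tx": 0.03, "ty": 0.05, "tz": 4.8, "ax": 0, "ay": 0, "az": 0}])

```text
t: 4.4
position: [0.6185, 0.0299, 0.0634]
tcp_rot: [[0.932, -0.363, 0.001], [-0.363, -0.932, 0.0], [0.001, -0.001, -1.0]]
wrist_force: [0.7, 0.2, -0.4]
gripper_width: 1.0
grip_force: 0.0
```

Request:
arm_command(motion=[{"tx": 0, "ty": 0, "tz": 0, "ax": 0, "ay": 0, "az": 0}, {"tx": 0, "ty": 0, "tz": 0, "ax": 0, "ay": 0, "az": 0}, {"tx": 0, "ty": 0, "tz": 0, "ax": 0, "ay": 0, "az": 0}, {"tx": 0, "ty": 0, "tz": 0, "ax": 0, "ay": 0, "az": 0}, {"tx": 0, "ty": 0, "tz": 0, "ax": 0, "ay": 0, "az": 0}, {"tx": 0, "ty": 0, "tz": 0, "ax": 0, "ay": 0, "az": 0}], fingers=1)

```text
t: 5.15
position: [0.6187, 0.03, 0.0642]
tcp_rot: [[0.932, -0.363, 0.002], [-0.363, -0.932, 0.0], [0.002, -0.001, -1.0]]
wrist_force: [-1.2, 1.1, 8.5]
gripper_width: 0.677
grip_force: 63.0
```

Request:
arm_command(motion=[{"tx": 0, "ty": 0, "tz": -2, "ax": 0, "ay": 0, "az": 0}, {"tx": 0, "ty": 0, "tz": -6, "ax": 0, "ay": 0, "az": 0}, {"tx": -1, "ty": -1, "tz": -10, "ax": 0, "ay": 0, "az": 0}, {"tx": -3.5, "ty": -3.5, "tz": -13, "ax": 0, "ay": 0, "az": 0}, {"tx": -6.5, "ty": -6.5, "tz": -13, "ax": 0, "ay": 0, "az": 0}, {"tx": -10, "ty": -10, "tz": -13, "ax": 0, "ay": 0, "az": 0}, {"tx": -13.5, "ty": -13.5, "tz": -13, "ax": 0, "ay": 0, "az": 0}, {"tx": -17, "ty": -17, "tz": -13, "ax": 0, "ay": 0, "az": 0}, {"tx": -19.5, "ty": -19.8, "tz": -13, "ax": 0, "ay": 0, "az": 0}, {"tx": -20.3, "ty": -20.8, "tz": -12, "ax": 0, "ay": 0, "az": 0}, {"tx": -20.3, "ty": -20.8, "tz": -11, "ax": 0, "ay": 0, "az": 0}, {"tx": -20.3, "ty": -20.8, "tz": -11, "ax": 0, "ay": 0, "az": 0}, {"tx": -20.3, "ty": -20.8, "tz": -11, "ax": 0, "ay": 0, "az": 0}])

```text
t: 6.78
position: [0.5047, 0.2963, 0.1722]
tcp_rot: [[0.931, -0.364, -0.0], [-0.364, -0.931, -0.0], [0.0, 0.0, -1.0]]
wrist_force: [0.3, -0.4, -1.5]
gripper_width: 0.678
grip_force: 65.0
```

```bash
python3 - <<'E'
from h import *
np.set_printoptions(precision=3,suppress=True)
s=env.observe();print(s["position"]*100,s["t"],s["tcp_rot"],s["gripper_width"],s["wrist_force"])
for c in("top","scene"):
    im,d=env.snapshot(c);cv2.imwrite(f"pics/{c}1.png",im[:,:,::-1]);np.save(c+"1.npy",d)
    P=cloud(c,d);a=near(P,np.array([.505,.297]),.06,.072,.086);print(c,len(a),circ(a),np.median(a[:,2]))
    a=near(P,np.array([.505,.297]),.06,.118,.142);print(c,"collar",len(a),circ(a,.039),a.min(0),a.max(0))
a=cv2.imread("pics/top1.png")[190:310,50:170];b=cv2.imread("pics/scene1.png")[210:350,310:450]
cv2.imwrite("pics/m1.png",cv2.hconcat([cv2.resize(a,(390,390)),cv2.resize(b,(390,390))]))
E
```

```text
[50.469 29.633 17.222] 6.775 [[ 0.931 -0.364 -0.   ]
 [-0.364 -0.931 -0.   ]
 [ 0.     0.    -1.   ]] 0.6775198589632652 [ 0.259 -0.396 -1.504]
top 110 [0.505 0.297 0.034] 0.07948674509584808
top collar 275 [0.505 0.3  ] [0.465 0.257 0.12 ] [0.542 0.327 0.142]
scene 148 [0.505 0.297 0.034] 0.0787838141197908
scene collar 344 [0.503 0.307] [0.475 0.257 0.118] [0.542 0.333 0.142]
```

View pics/m1.png

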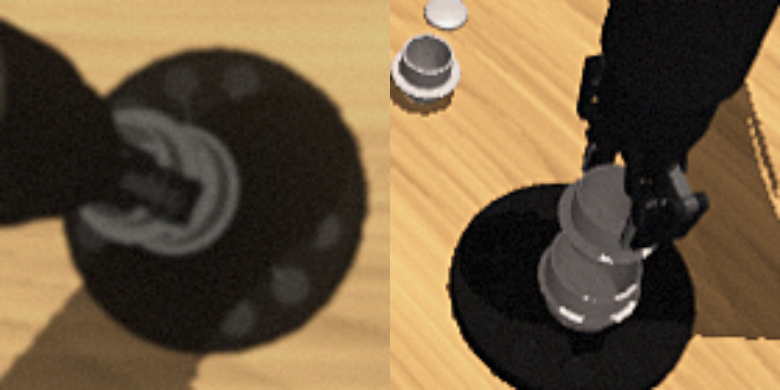

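The medium beaker is held upright above the large one, roughly concentric with it. I'll lower it now.

Request:
arm_command(motion=[{"tx": 0, "ty": -0.1, "tz": 1.5, "ax": 0, "ay": 0, "az": 0}, {"tx": 0, "ty": -0.1, "tz": 3, "ax": 0, "ay": 0, "az": 0}, {"tx": 0, "ty": -0.1, "tz": 4.2, "ax": 0, "ay": 0, "az": 0}, {"tx": 0, "ty": -0.1, "tz": 5, "ax": 0, "ay": 0, "az": 0}, {"tx": 0, "ty": -0.1, "tz": 5.4, "ax": 0, "ay": 0, "az": 0}, {"tx": 0, "ty": -0.1, "tz": 5.5, "ax": 0, "ay": 0, "az": 0}, {"tx": 0, "ty": -0.1, "tz": 5.5, "ax": 0, "ay": 0, "az": 0}])

```text
t: 7.75
position: [0.5048, 0.2984, 0.1175]
tcp_rot: [[0.932, -0.363, 0.0], [-0.363, -0.932, 0.0], [0.0, -0.001, -1.0]]
wrist_force: [-0.0, 0.1, -2.2]
gripper_width: 0.676
grip_force: 65.0
```

Request:
arm_command(motion=[{"tx": 0, "ty": 0.05, "tz": 0.1, "ax": 0, "ay": 0, "az": 0}, {"tx": 0, "ty": 0.05, "tz": 0.1, "ax": 0, "ay": 0, "az": 0}])

```text
t: 8.0
position: [0.5045, 0.2977, 0.1164]
tcp_rot: [[0.932, -0.363, 0.0], [-0.363, -0.932, 0.0], [0.0, -0.0, -1.0]]
wrist_force: [0.2, -0.4, -2.2]
gripper_width: 0.681
grip_force: 65.0
```

Request:
arm_command(motion=[{"tx": 0, "ty": 0, "tz": 0, "ax": 0, "ay": 0, "az": 0}, {"tx": 0, "ty": 0, "tz": 0, "ax": 0, "ay": 0, "az": 0}, {"tx": 0, "ty": 0, "tz": 0, "ax": 0, "ay": 0, "az": 0}, {"tx": 0, "ty": 0, "tz": -0.5, "ax": 0, "ay": 0, "az": 0}, {"tx": 0, "ty": 0, "tz": -3, "ax": 0, "ay": 0, "az": 0}, {"tx": 0, "ty": 0, "tz": -7, "ax": 0, "ay": 0, "az": 0}, {"tx": 0, "ty": 0, "tz": -12, "ax": 0, "ay": 0, "az": 0}], fingers=0)

```text
t: 8.88
position: [0.504, 0.2973, 0.237]
tcp_rot: [[0.932, -0.363, -0.001], [-0.363, -0.932, -0.001], [-0.001, 0.002, -1.0]]
wrist_force: [1.6, 0.6, 0.6]
gripper_width: 1.002
grip_force: 0.0
```

Request:
arm_command(motion=[{"tx": 1, "ty": 6, "tz": 0, "ax": 0, "ay": 0, "az": 0}, {"tx": 2.2, "ty": 12, "tz": 0, "ax": 0, "ay": 0, "az": 0}, {"tx": 3.3, "ty": 18, "tz": 0, "ax": 0, "ay": 0, "az": 0}, {"tx": 4.2, "ty": 23, "tz": 3, "ax": 0, "ay": 0, "az": 0}, {"tx": 4.5, "ty": 25.2, "tz": 7, "ax": 0, "ay": 0, "az": 0}, {"tx": 4.5, "ty": 25.2, "tz": 11, "ax": 0, "ay": 0, "az": 0}, {"tx": 4.5, "ty": 25.2, "tz": 12, "ax": 0, "ay": 0, "az": 0}, {"tx": 4.5, "ty": 25.2, "tz": 12, "ax": 0, "ay": 0, "az": 0}, {"tx": 4.5, "ty": 25.2, "tz": 12, "ax": 0, "ay": 0, "az": 0}])

```text
t: 10.0
position: [0.4559, 0.0474, 0.1176]
tcp_rot: [[0.932, -0.362, 0.002], [-0.362, -0.932, 0.001], [0.002, -0.002, -1.0]]
wrist_force: [-0.0, 0.8, -0.7]
gripper_width: 0.999
grip_force: 0.0
```

```bash
python3 - <<'E'
from h import *
np.set_printoptions(precision=4,suppress=True)
print(tool([.4548,.0468,.061]))
for c in("top","scene"):
    im,d=env.snapshot(c);np.save(c+"2.npy",d)
    P=cloud(c,d)
    for n,z,r in(("med rim",.11,.045),("med collar",.083,.055)):
        a=near(P,np.array([.505,.297]),r,z-.006,z+.005);print(c,n,len(a),circ(a),np.median(a[:,2]))
    a=near(P,np.array([.4548,.0468]),.04,.048,.06);print(c,"small",len(a),circ(a))
E
```

```text
[-0.0892  0.1     5.6588]
top med rim 189 [0.5034 0.2962 0.0281] 0.109882059667476
top med collar 428 [0.5029 0.2939 0.0326] 0.08420718187551024h.py:20: RuntimeWarning: Mean of empty slice.
  c0=P[:,:2].mean(0)
  ret = um.true_divide(
Traceback (most recent call last):
  File "h.py", line 22, in circ
    return least_squares(f,[*c0,.03][:2 if r else 3],loss="soft_l1",f_scale=.002).x
           ~~~~~~~~~~~~~^^^^^^^^^^^^^^^^^^^^^^^^^^^^^^^^^^^^^^^^^^^^^^^^^^^^^^^^^
ValueError: Initial guess is outside of provided bounds
```

Request:
arm_command(motion=[{"tx": -0.08, "ty": 0.06, "tz": 3, "ax": 0, "ay": 0, "az": 0}, {"tx": -0.08, "ty": 0.06, "tz": 5.5, "ax": 0, "ay": 0, "az": 0}, {"tx": -0.08, "ty": 0.06, "tz": 5.5, "ax": 0, "ay": 0, "az": 0}, {"tx": -0.08, "ty": 0.06, "tz": 5.5, "ax": 0, "ay": 0, "az": 0}])

```text
t: 10.55
position: [0.4547, 0.0469, 0.0624]
tcp_rot: [[0.932, -0.363, 0.001], [-0.363, -0.932, 0.001], [0.001, -0.001, -1.0]]
wrist_force: [-0.4, 0.3, 1.3]
gripper_width: 1.003
grip_force: 0.0
```

Request:
arm_command(motion=[{"tx": 0, "ty": 0, "tz": 0, "ax": 0, "ay": 0, "az": 0}, {"tx": 0, "ty": 0, "tz": 0, "ax": 0, "ay": 0, "az": 0}, {"tx": 0, "ty": 0, "tz": 0, "ax": 0, "ay": 0, "az": 0}, {"tx": 0, "ty": 0, "tz": 0, "ax": 0, "ay": 0, "az": 0}, {"tx": 0, "ty": 0, "tz": 0, "ax": 0, "ay": 0, "az": 0}, {"tx": 0, "ty": 0, "tz": 0, "ax": 0, "ay": 0, "az": 0}], fingers=1)

```text
t: 11.3
position: [0.4546, 0.0466, 0.0624]
tcp_rot: [[0.932, -0.363, 0.002], [-0.363, -0.932, 0.0], [0.001, -0.001, -1.0]]
wrist_force: [-2.4, 0.3, 11.3]
gripper_width: 0.534
grip_force: 59.7
```

Request:
arm_command(motion=[{"tx": 0, "ty": 0, "tz": -2, "ax": 0, "ay": 0, "az": 0}, {"tx": 0, "ty": 0, "tz": -6, "ax": 0, "ay": 0, "az": 0}, {"tx": -0.2, "ty": -1, "tz": -10, "ax": 0, "ay": 0, "az": 0}, {"tx": -0.6, "ty": -4, "tz": -14, "ax": 0, "ay": 0, "az": 0}, {"tx": -1.5, "ty": -8.5, "tz": -15, "ax": 0, "ay": 0, "az": 0}, {"tx": -2.3, "ty": -13, "tz": -15, "ax": 0, "ay": 0, "az": 0}, {"tx": -3.1, "ty": -17.5, "tz": -15, "ax": 0, "ay": 0, "az": 0}, {"tx": -3.9, "ty": -22, "tz": -15, "ax": 0, "ay": 0, "az": 0}, {"tx": -4.4, "ty": -24.5, "tz": -15, "ax": 0, "ay": 0, "az": 0}, {"tx": -4.5, "ty": -25.1, "tz": -14, "ax": 0, "ay": 0, "az": 0}, {"tx": -4.5, "ty": -25.1, "tz": -13.5, "ax": 0, "ay": 0, "az": 0}, {"tx": -4.5, "ty": -25.1, "tz": -13.5, "ax": 0, "ay": 0, "az": 0}, {"tx": -4.5, "ty": -25.1, "tz": -13.5, "ax": 0, "ay": 0, "az": 0}])

```text
t: 12.92
position: [0.5032, 0.2957, 0.1966]
tcp_rot: [[0.931, -0.364, 0.0], [-0.364, -0.931, 0.0], [0.0, -0.0, -1.0]]
wrist_force: [0.7, 1.4, -1.1]
gripper_width: 0.529
grip_force: 62.3
```

```bash
python3 - <<'E'
from h import *
np.set_printoptions(precision=4,suppress=True)
print(tool([.504,.2967,.1464]))
for c in("top","scene"):
    im,d=env.snapshot(c);cv2.imwrite(f"pics/{c}3.png",im[:,:,::-1]);np.save(c+"3.npy",d)
    P=cloud(c,d)
    for n,z,r in(("med rim",.11,.045),):
        a=near(P,np.array([.505,.297]),r,z-.006,z+.005)
        if len(a)>5:print(c,n,len(a),circ(a),circ(a,.0285),np.median(a[:,2]))
a=cv2.imread("pics/top3.png")[190:310,50:170];b=cv2.imread("pics/scene3.png")[190:330,310:450]
cv2.imwrite("pics/m3.png",cv2.hconcat([cv2.resize(a,(390,390)),cv2.resize(b,(390,390))]))
E
```

```text
[ 0.0368 -0.1199  5.0199]
top med rim 87 [0.5035 0.2962 0.0282] [0.5036 0.2966] 0.10933710655543871
scene med rim 111 [0.5043 0.2967 0.0283] [0.5042 0.2966] 0.10870283248551105
```

View pics/m3.png

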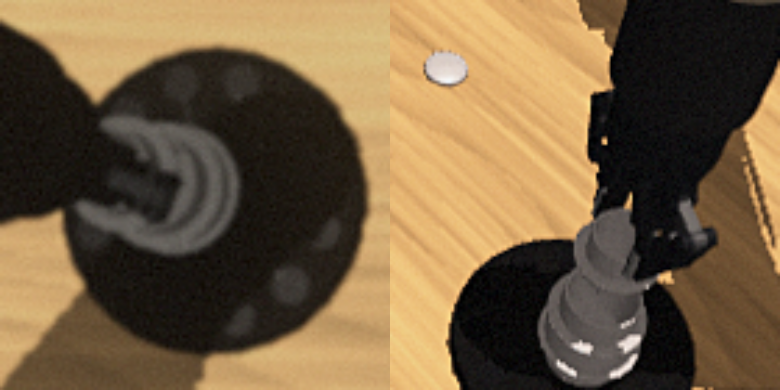

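The small beaker is held upright above the medium one, which is seated in the large. I'll lower it.

Request:
arm_command(motion=[{"tx": 0, "ty": -0.06, "tz": 1.5, "ax": 0, "ay": 0, "az": 0}, {"tx": 0, "ty": -0.06, "tz": 3, "ax": 0, "ay": 0, "az": 0}, {"tx": 0, "ty": -0.06, "tz": 4, "ax": 0, "ay": 0, "az": 0}, {"tx": 0, "ty": -0.06, "tz": 4.6, "ax": 0, "ay": 0, "az": 0}, {"tx": 0, "ty": -0.06, "tz": 4.9, "ax": 0, "ay": 0, "az": 0}, {"tx": 0, "ty": -0.06, "tz": 4.9, "ax": 0, "ay": 0, "az": 0}, {"tx": 0, "ty": -0.06, "tz": 4.9, "ax": 0, "ay": 0, "az": 0}])

```text
t: 13.9
position: [0.5035, 0.2973, 0.1476]
tcp_rot: [[0.932, -0.363, 0.0], [-0.363, -0.932, 0.0], [0.0, -0.001, -1.0]]
wrist_force: [0.2, 0.8, -0.9]
gripper_width: 0.527
grip_force: 62.3
```

Request:
arm_command(motion=[{"tx": 0, "ty": 0.02, "tz": 0.1, "ax": 0, "ay": 0, "az": 0}, {"tx": 0, "ty": 0.02, "tz": 0.1, "ax": 0, "ay": 0, "az": 0}])

```text
t: 14.15
position: [0.5035, 0.2971, 0.1467]
tcp_rot: [[0.932, -0.363, 0.001], [-0.363, -0.932, 0.001], [0.0, -0.001, -1.0]]
wrist_force: [-0.6, 0.0, 2.6]
gripper_width: 0.53
grip_force: 62.6
```

Request:
arm_command(motion=[{"tx": 0, "ty": 0, "tz": 0, "ax": 0, "ay": 0, "az": 0}, {"tx": 0, "ty": 0, "tz": 0, "ax": 0, "ay": 0, "az": 0}, {"tx": 0, "ty": 0, "tz": 0, "ax": 0, "ay": 0, "az": 0}, {"tx": 0, "ty": 0, "tz": -0.5, "ax": 0, "ay": 0, "az": 0}, {"tx": 0, "ty": 0, "tz": -3, "ax": 0, "ay": 0, "az": 0}, {"tx": 0, "ty": 0, "tz": -7, "ax": 0, "ay": 0, "az": 0}, {"tx": 0, "ty": 0, "tz": -13, "ax": 0, "ay": 0, "az": 0}, {"tx": 1, "ty": 6, "tz": -15, "ax": 0, "ay": 0, "az": 0}, {"tx": 2, "ty": 12, "tz": -15, "ax": 0, "ay": 0, "az": 0}, {"tx": 3, "ty": 18, "tz": -15, "ax": 0, "ay": 0, "az": 0}, {"tx": 4, "ty": 24, "tz": -15, "ax": 0, "ay": 0, "az": 0}, {"tx": 4, "ty": 24, "tz": -15, "ax": 0, "ay": 0, "az": 0}], fingers=0)

```text
t: 15.65
position: [0.4522, 0.0557, 0.2972]
tcp_rot: [[0.93, -0.367, 0.001], [-0.367, -0.93, 0.001], [0.001, -0.001, -1.0]]
wrist_force: [0.6, 0.5, -1.4]
gripper_width: 1.004
grip_force: 0.0
```

```bash
python3 - <<'E'
from h import *
np.set_printoptions(precision=4,suppress=True)
s=env.observe();print(s["t"],s["position"],s["tcp_rot"],s["qpos"])
D={}
for c in("top","scene"):
    I=[];Z=[]
    for k in range(4):
        im,d=env.snapshot(c);Z.append(np.where(d>0,d,np.nan))
    d=np.nan_to_num(np.nanmedian(Z,0));np.save(c+"4.npy",d);cv2.imwrite(f"pics/{c}4.png",im[:,:,::-1])
    P=cloud(c,d)
    for n,z,r in(("small rim",.138,.035),("small coll",.113,.04),("med rim",.11,.045),("large rim",.079,.055)):
        a=near(P,np.array([.504,.297]),r,z-.006,z+.005)
        if len(a)>5:print(c,n,len(a),circ(a),np.median(a[:,2]))
    x=env.spot_point(c,"spot");print("spot",[(atz(c,q["at"],.088)[0],q["conf"]) for q in x[:2]])
# gauge/stand
for c in("top","scene"):
    P=cloud(c,np.load(c+"4.npy"));P=near(P,np.array([.58,-.245]),.1,.004,.25)
    b=P[(P[:,2]<.1+0)&(P[:,2]>.004)&(P[:,2]<.02)]
    f=b[:,:2].astype(np.float32);print(c,"foot rect",cv2.minAreaRect(f))
    g=P[P[:,2]>.15];print("stem",len(g));
    m=g.mean(0);u=np.linalg.svd(g-m)[2][0];u*=np.sign(u[2]);print(m,u,"at z.1",m+u*(.1-m[2])/u[2],"top",g[g[:,2]>.185].mean(0))
    # block top plane
    q=P[(P[:,2]>.08)&(P[:,2]<.115)]
    for _ in range(4):
        A=np.c_[q[:,:2],np.ones(len(q))];w=np.linalg.lstsq(A,q[:,2],rcond=None)[0];q=q[abs(A@w-q[:,2])<.003]
    n=np.array([-w[0],-w[1],1]);n/=np.linalg.norm(n);print("block n",n,len(q),cv2.minAreaRect((q[:,:2]).astype(np.float32)))
E
```

```text
15.65 [0.4522 0.0557 0.2972] [[ 0.9304 -0.3666  0.0014]
 [-0.3666 -0.9304  0.0008]
 [ 0.001  -0.0013 -1.    ]] [ 31.9234  -2.3242 -21.7779   0.0043 -70.4517  36.5717]
top small rim 8 [0.4808 0.2849 0.0473] 0.13852198407364563
top small coll 13 [-49.724  -27.4082  57.3916] 0.11443634141839631
top med rim 11 [27.8802 15.7888 31.4261] 0.11425664056017959
spot []
scene small rim 148 [0.5033 0.2967 0.0223] 0.13692154761632885
scene small coll 304 [0.506  0.2979 0.0258] 0.1138211248498649
scene med rim 275 [0.5066 0.2978 0.0259] 0.1133135903180188
scene large rim 136 [0.5027 0.2972 0.036 ] 0.08288742830444523
spot [(array([0.5079, 0.296 , 0.088 ]), 0.86)]
top foot rect ((0.5749849677085876, -0.23372820019721985), (0.12435620278120041, 0.1520603746175766), 10.428187370300293)
stem 165
[ 0.5547 -0.2482  0.1835] [-0.4506 -0.0918  0.888 ] at z.1 [ 0.597  -0.2396  0.1   ] top [ 0.5498 -0.2494  0.1935]
block n [-0.1373  0.1615  0.9773] 151 ((0.5840023756027222, -0.25024768710136414), (0.05075497552752495, 0.048989187926054), 89.58538818359375)
scene foot rect ((0.5824949741363525, -0.2682816684246063), (0.10995509475469589, 0.10681691765785217), 0.6908246874809265)
stem 155
[ 0.5582 -0.2473  0.1749] [-0.3901 -0.025   0.9204] at z.1 [ 0.5899 -0.2452  0.1   ] top [ 0.5515 -0.2481  0.1918]
block n [0.0922 0.2491 0.9641] 71 ((0.5925363898277283, -0.2507760524749756), (0.050537072122097015, 0.05501891300082207), 8.594001770019531)
```

```bash
cat > fit.py <<'E'
from h import *
from scipy.spatial.transform import Rotation as Ro
np.set_printoptions(precision=4,suppress=True)
def box(q,c,h):
    d=abs(q-c)-h; return np.linalg.norm(np.maximum(d,0),axis=1)+np.minimum(d.max(1),0)
def cyl(q,ax,c,r,h):
    e=q-c; o=np.delete(e,ax,1); d=np.c_[np.hypot(*o.T)-r,abs(e[:,ax])-h]
    return np.linalg.norm(np.maximum(d,0),axis=1)+np.minimum(d.max(1),0)
def sdf(p,P):
    R=(Ro.from_euler("z",p[2])*Ro.from_euler("y",-.349)).as_matrix()
    q=(P-[p[0],p[1],.1])@R
    return np.minimum.reduce([box(q,[0,0,.074],[.008,.008,.026]),cyl(q,0,[0,0,.028],.02,.007),cyl(q,2,[0,0,.003],.014,.003),box(q,[0,0,-.015],[.025,.025,.015])])
if __name__=="__main__":
  C=[near(cloud(c,np.load(c+"4.npy")),np.array([.58,-.247]),.09,.075,.25) for c in("top","scene")]
  for n,Q in(("top",C[0]),("scene",C[1]),("both",np.vstack(C))):
    for y0 in(-.2,.2):
        r=least_squares(lambda p:sdf(p,Q),[.588,-.247,y0],loss="soft_l1",f_scale=.002,x_scale=[.01,.01,.1]);e=abs(r.fun)
        print(n,len(Q),r.x,"yaw deg",np.degrees(r.x[2]),"cost",r.cost,"med",np.median(e))
E
python3 fit.py
```

```text
top 903 [ 0.582  -0.2491  0.0531] yaw deg 3.04071322534203 cost 0.0010131514180692588 med 0.000976611704857788
top 903 [ 0.582  -0.2491  0.0531] yaw deg 3.0406931502589676 cost 0.0010131514180752618 med 0.0009766171381279708
scene 722 [ 0.5816 -0.2498  0.0402] yaw deg 2.3015485810624092 cost 0.0007318734105840104 med 0.0008735005565444036
scene 722 [ 0.5816 -0.2498  0.0402] yaw deg 2.3015523371215068 cost 0.0007318734105855327 med 0.0008735010068822479
both 1625 [ 0.5818 -0.2494  0.0462] yaw deg 2.6445077673411155 cost 0.001761087614616052 med 0.0009410689691802298
both 1625 [ 0.5818 -0.2494  0.0462] yaw deg 2.644509366496701 cost 0.0017610876146199115 med 0.0009410686865352442
```

```bash
cat >> h.py <<'E'
from scipy.spatial.transform import Rotation as Ro
def gaugeR(): return (Ro.from_euler("z",.0462)*Ro.from_euler("y",-.349)).as_matrix()
M=np.array([.5818,-.2494,.1])
E
python3 - <<'E'
from h import *
np.set_printoptions(precision=3,suppress=True)
G=gaugeR();Rt=G@np.diag([1,-1,-1.]);s=env.observe();Rc=np.array(s["tcp_rot"])
print("rotvec",np.degrees(Ro.from_matrix(Rc.T@Rt).as_rotvec()))
for h in(.2,.092):X=M+G[:,2]*h;print(X,tool(X))
E
```

```text
rotvec [  4.195  19.733 -23.642]
[ 0.513 -0.253  0.288] [16.897 26.899  0.808]
[ 0.55  -0.251  0.186] [20.277 25.397 10.955]
```

Request:
arm_command(motion=[{"tx": 2.5, "ty": 4, "tz": 0, "ax": 0.8, "ay": 3.9, "az": -4.7}, {"tx": 5.5, "ty": 9, "tz": 0, "ax": 1.7, "ay": 7.9, "az": -9.5}, {"tx": 8.5, "ty": 14, "tz": 0, "ax": 2.5, "ay": 11.8, "az": -14.2}, {"tx": 12, "ty": 19, "tz": 0, "ax": 3.4, "ay": 15.8, "az": -18.9}, {"tx": 15, "ty": 24, "tz": 0.4, "ax": 4.2, "ay": 19.7, "az": -23.6}, {"tx": 16.9, "ty": 26.9, "tz": 0.8, "ax": 4.2, "ay": 19.7, "az": -23.6}, {"tx": 16.9, "ty": 26.9, "tz": 0.8, "ax": 4.2, "ay": 19.7, "az": -23.6}, {"tx": 16.9, "ty": 26.9, "tz": 0.8, "ax": 4.2, "ay": 19.7, "az": -23.6}, {"tx": 16.9, "ty": 26.9, "tz": 0.8, "ax": 4.2, "ay": 19.7, "az": -23.6}, {"tx": 16.9, "ty": 26.9, "tz": 0.8, "ax": 4.2, "ay": 19.7, "az": -23.6}])

```text
t: 17.4
position: [0.5133, -0.2523, 0.2886]
tcp_rot: [[0.939, 0.046, 0.342], [0.043, -0.999, 0.016], [0.343, -0.001, -0.94]]
wrist_force: [-0.4, -0.8, -0.2]
gripper_width: 0.998
grip_force: 0.0
```

```bash
python3 - <<'E'
from h import *
np.set_printoptions(precision=3,suppress=True)
G=gaugeR();Rt=G@np.diag([1,-1,-1.]);s=env.observe();Rc=np.array(s["tcp_rot"])
print(s["t"],s["position"],"rotvec",np.degrees(Ro.from_matrix(Rc.T@Rt).as_rotvec()),s["qpos"],s["dq"])
for h in(.2,.092):X=M+G[:,2]*h;print(X,tool(X))
# small beaker now unoccluded from top?
for c in("top","scene"):
    Z=[]
    for k in range(3):
        im,d=env.snapshot(c);Z.append(np.where(d>0,d,np.nan))
    d=np.nan_to_num(np.nanmedian(Z,0));np.save(c+"5.npy",d);cv2.imwrite(f"pics/{c}5.png",im[:,:,::-1])
    P=cloud(c,d)
    for n,z,r in(("small rim",.138,.035),("small coll",.114,.045),("med coll",.084,.055)):
        a=near(P,np.array([.504,.297]),r,z-.006,z+.003)
        if len(a)>5:print(c,n,len(a),circ(a),np.median(a[:,2]))
    x=env.spot_point(c,"spot");print("spot",[(q["at"],atz(c,q["at"],.088)[0],q["conf"]) for q in x[:2]])
E
```

```text
17.4 [ 0.513 -0.252  0.289] rotvec [-0.028 -0.035 -0.014] [ -9.287   0.467 -20.746  -5.398 -49.287 104.745] [-0.217  0.055  0.18   0.016  0.044  0.041]
[ 0.513 -0.253  0.288] [-0.004  0.032  0.067]
[ 0.55  -0.251  0.186] [-0.01   0.037 10.867]
top small rim 148 [0.503 0.295 0.022] 0.13783598953299198
top small coll 349 [0.502 0.295 0.028] 0.11428944622282211
top med coll 309 [0.504 0.297 0.035] 0.08438328422845287
spot [([97.0, 245.2], array([0.506, 0.3  , 0.088]), 0.94)]
scene small rim 146 [0.503 0.297 0.022] 0.1369855351631974
scene small coll 281 [0.506 0.298 0.026] 0.11383007756028451
scene med coll 263 [0.503 0.296 0.035] 0.08436427925272472
spot [([381.4, 301.3], array([0.509, 0.294, 0.088]), 0.71)]
```

Pose is accurate, so I'll descend along the gauge axis and grip.

Request:
arm_command(motion=[{"tx": 0, "ty": 0.03, "tz": 3, "ax": 0, "ay": 0, "az": 0}, {"tx": 0, "ty": 0.03, "tz": 6, "ax": 0, "ay": 0, "az": 0}, {"tx": 0, "ty": 0.03, "tz": 9, "ax": 0, "ay": 0, "az": 0}, {"tx": 0, "ty": 0.03, "tz": 10.8, "ax": 0, "ay": 0, "az": 0}, {"tx": 0, "ty": 0.03, "tz": 10.8, "ax": 0, "ay": 0, "az": 0}, {"tx": 0, "ty": 0.03, "tz": 10.8, "ax": 0, "ay": 0, "az": 0}])

```text
t: 18.55
position: [0.5503, -0.252, 0.1878]
tcp_rot: [[0.938, 0.045, 0.343], [0.042, -0.999, 0.015], [0.343, -0.0, -0.939]]
wrist_force: [0.2, -0.3, 0.6]
gripper_width: 0.998
grip_force: 0.0
```

Request:
arm_command(motion=[{"tx": 0, "ty": 0, "tz": 0, "ax": 0, "ay": 0, "az": 0}, {"tx": 0, "ty": 0, "tz": 0, "ax": 0, "ay": 0, "az": 0}, {"tx": 0, "ty": 0, "tz": 0, "ax": 0, "ay": 0, "az": 0}, {"tx": 0, "ty": 0, "tz": 0, "ax": 0, "ay": 0, "az": 0}, {"tx": 0, "ty": 0, "tz": 0, "ax": 0, "ay": 0, "az": 0}, {"tx": 0, "ty": 0, "tz": 0, "ax": 0, "ay": 0, "az": 0}, {"tx": 0, "ty": 0, "tz": 0, "ax": 0, "ay": 0, "az": 0}, {"tx": 0, "ty": 0, "tz": 0, "ax": 0, "ay": 0, "az": 0}], fingers=1)

```text
t: 19.55
position: [0.55, -0.2518, 0.1871]
tcp_rot: [[0.939, 0.045, 0.342], [0.042, -0.999, 0.016], [0.342, -0.001, -0.94]]
wrist_force: [-3.6, 1.8, 5.2]
gripper_width: 0.174
grip_force: 58.5
```

Request:
arm_command(motion=[{"tx": 0, "ty": 0, "tz": -1, "ax": 0, "ay": 0, "az": 0}, {"tx": 0, "ty": 0, "tz": -2.5, "ax": 0, "ay": 0, "az": 0}, {"tx": 0, "ty": 0, "tz": -4, "ax": 0, "ay": 0, "az": 0}, {"tx": 0, "ty": 0, "tz": -6, "ax": 0, "ay": 0, "az": 0}, {"tx": 0, "ty": 0, "tz": -8, "ax": 0, "ay": 0, "az": 0}, {"tx": 0, "ty": 0, "tz": -10, "ax": 0, "ay": 0, "az": 0}, {"tx": 0, "ty": 0, "tz": -12, "ax": 0, "ay": 0, "az": 0}, {"tx": 0, "ty": 0, "tz": -14, "ax": 0, "ay": 0, "az": 0}, {"tx": 0, "ty": 0, "tz": -15, "ax": 0, "ay": 0, "az": 0}, {"tx": 0, "ty": 0, "tz": -15, "ax": 0, "ay": 0, "az": 0}, {"tx": 0, "ty": 0, "tz": -15, "ax": 0, "ay": 0, "az": 0}])

```text
t: 20.92
position: [0.4985, -0.2541, 0.3269]
tcp_rot: [[0.939, 0.044, 0.341], [0.041, -0.999, 0.016], [0.341, -0.001, -0.94]]
wrist_force: [0.2, -0.8, -2.1]
gripper_width: 0.176
grip_force: 58.6
```

```bash
python3 - <<'E'
from h import *
np.set_printoptions(precision=3,suppress=True)
s=env.observe();Rc=np.array(s["tcp_rot"])
G=Ro.from_euler("z",.0462).as_matrix();Rt=G@np.diag([1,-1,-1.])
print(s["t"],s["position"],"rotvec",np.degrees(Ro.from_matrix(Rc.T@Rt).as_rotvec()))
for X in([.504,.297,.36],[.504,.297,.30]):print(tool(X))
im,d=env.snapshot("scene");cv2.imwrite("pics/s6.png",im[:,:,::-1])
im=cv2.imread("pics/s6.png")[40:240,130:350];cv2.imwrite("pics/s6c.png",cv2.resize(im,None,fx=2.5,fy=2.5))
E
```

```text
20.925 [ 0.498 -0.254  0.327] rotvec [ -0.051 -19.939  -0.117]
[  3.925 -55.032  -2.027]
[  1.878 -55.025   3.613]
```

View pics/s6c.png

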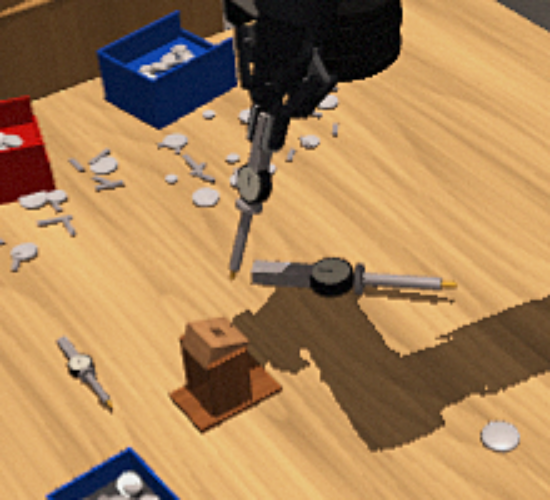

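Request:
arm_command(motion=[{"tx": 0.5, "ty": -3, "tz": -1, "ax": 0, "ay": -3, "az": 0}, {"tx": 1, "ty": -8, "tz": -2, "ax": 0, "ay": -6, "az": 0}, {"tx": 1.5, "ty": -13, "tz": -2, "ax": 0, "ay": -9, "az": 0}, {"tx": 2, "ty": -18, "tz": -2, "ax": 0, "ay": -12, "az": 0}, {"tx": 2.5, "ty": -23, "tz": -2, "ax": 0, "ay": -15, "az": 0}, {"tx": 3, "ty": -28, "tz": -2, "ax": 0, "ay": -18, "az": 0}, {"tx": 3.5, "ty": -33, "tz": -2, "ax": 0, "ay": -19.9, "az": 0}, {"tx": 3.9, "ty": -38, "tz": -2, "ax": 0, "ay": -19.9, "az": 0}, {"tx": 3.9, "ty": -43, "tz": -2, "ax": 0, "ay": -19.9, "az": 0}, {"tx": 3.9, "ty": -48, "tz": -2, "ax": 0, "ay": -19.9, "az": 0}, {"tx": 3.9, "ty": -52, "tz": -2, "ax": 0, "ay": -19.9, "az": 0}, {"tx": 3.9, "ty": -54.5, "tz": -2, "ax": 0, "ay": -19.9, "az": 0}, {"tx": 3.9, "ty": -55, "tz": -2, "ax": 0, "ay": -19.9, "az": 0}, {"tx": 3.9, "ty": -55, "tz": -2, "ax": 0, "ay": -19.9, "az": 0}, {"tx": 3.9, "ty": -55, "tz": -2, "ax": 0, "ay": -19.9, "az": 0}, {"tx": 3.9, "ty": -55, "tz": -2, "ax": 0, "ay": -19.9, "az": 0}])

```text
t: 22.98
position: [0.5042, 0.2957, 0.3605]
tcp_rot: [[0.999, 0.043, 0.002], [0.043, -0.999, 0.001], [0.002, -0.001, -1.0]]
wrist_force: [-0.2, -0.9, -1.1]
gripper_width: 0.179
grip_force: 59.0
```

```bash
python3 - <<'E'
from h import *
np.set_printoptions(precision=4,suppress=True)
s=env.observe();print(s["t"],s["position"],s["tcp_rot"],s["wrist_force"])
R=np.array(s["tcp_rot"]);p=np.array(s["position"]);T=p+R[:,2]*.1768;print("pred tip",T)
for c in("top","scene"):
    Z=[]
    for k in range(3):
        im,d=env.snapshot(c);Z.append(np.where(d>0,d,np.nan))
    d=np.nan_to_num(np.nanmedian(Z,0));np.save(c+"7.npy",d);cv2.imwrite(f"pics/{c}7.png",im[:,:,::-1])
    print(c,"proj tip",proj(c,T),"gauge origin pred",proj(c,p+R[:,2]*.0928),[(q["at"],q["conf"]) for q in env.spot_point(c,"tip")[:3]],[(q["at"],q["conf"]) for q in env.spot_point(c,"gauge")[:3]])
    P=cloud(c,d)
    for n,z,r in(("small rim",.138,.035),("small coll",.114,.045)):
        a=near(P,np.array([.504,.297]),r,z-.006,z+.003)
        if len(a)>5:print(c,n,len(a),circ(a),np.median(a[:,2]))
    # shank and stem slices
    for h in(.16,.14,.12,.085,.05,.03):
        X=p+R[:,2]*h;a=near(P,X[:2],.025,X[2]-.008,X[2]+.008)
        if len(a):print(c,h,len(a),a.mean(0)-X,np.ptp(a,0))
im=cv2.imread("pics/scene7.png")[130:340,310:450];cv2.imwrite("pics/s7c.png",cv2.resize(im,None,fx=2.8,fy=2.8,interpolation=2))
E
```

```text
22.975 [0.5042 0.2957 0.3605] [[ 0.9991  0.0435  0.002 ]
 [ 0.0434 -0.9991  0.0011]
 [ 0.0021 -0.001  -1.    ]] [-0.2358 -0.8855 -1.093 ]
pred tip [0.5046 0.2959 0.1837]
top proj tip [[ 82.9056 240.4499]] gauge origin pred [[ 66.3089 234.7689]] [([358.1, 369.7], 0.41)] [([394.6, 331.0], 0.65), ([421.3, 167.1], 0.6)]
top small rim 149 [0.5027 0.2953 0.0222] 0.13809154140118807
top small coll 346 [0.5024 0.2949 0.0275] 0.11430757446156403
top 0.16 12 [-0.0025 -0.0047  0.0032] [0.0096 0.0033 0.0098]
top 0.14 22 [-0.0028 -0.0056  0.0018] [0.0108 0.0052 0.0138]
top 0.12 21 [-0.0028 -0.0052 -0.0015] [0.0109 0.004  0.0142]
top 0.085 60 [-0.0083 -0.0039 -0.0022] [0.0249 0.0244 0.0082]
top 0.05 65 [-0.0055 -0.01   -0.0014] [0.0127 0.0366 0.0153]
top 0.03 3 [-0.0084  0.0045  0.0027] [0.0001 0.0038 0.0012]
scene proj tip [[393.013  276.4222]] gauge origin pred [[402.5352 251.3641]] [([385.8, 299.1], 0.62)] [([162.5, 188.4], 0.71), ([276.6, 151.7], 0.65), ([402.2, 249.6], 0.64)]
scene small rim 149 [0.5033 0.2968 0.0223] 0.1371772149353916
scene small coll 281 [0.506  0.2977 0.0262] 0.11372386172455085
scene 0.16 23 [0.0025 0.0022 0.0019] [0.0096 0.0109 0.0157]
scene 0.14 34 [ 0.0024  0.002  -0.0001] [0.0087 0.0109 0.0143]
scene 0.12 35 [0.0026 0.0017 0.    ] [0.0083 0.0108 0.0156]
scene 0.085 100 [ 0.0066  0.002  -0.0012] [0.0171 0.0262 0.0156]
scene 0.05 148 [ 0.0026  0.0038 -0.0009] [0.0168 0.0359 0.0159]
scene 0.03 63 [0.0062 0.0011 0.0002] [0.0114 0.0279 0.0159]
```

View pics/s7c.png

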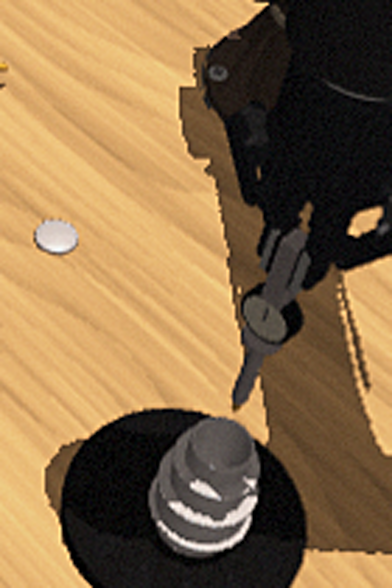

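The gauge hangs upright with its tip centred over the small beaker, within about 1 mm. I'll lower it in.

Request:
arm_command(motion=[{"tx": 0, "ty": 0, "tz": 2, "ax": 0, "ay": 0, "az": 0}, {"tx": 0, "ty": 0, "tz": 4, "ax": 0, "ay": 0, "az": 0}, {"tx": 0, "ty": 0, "tz": 6, "ax": 0, "ay": 0, "az": 0}, {"tx": 0, "ty": 0, "tz": 7.5, "ax": 0, "ay": 0, "az": 0}, {"tx": 0, "ty": 0, "tz": 8.5, "ax": 0, "ay": 0, "az": 0}, {"tx": 0, "ty": 0, "tz": 9, "ax": 0, "ay": 0, "az": 0}, {"tx": 0, "ty": 0, "tz": 9, "ax": 0, "ay": 0, "az": 0}, {"tx": 0, "ty": 0, "tz": 9, "ax": 0, "ay": 0, "az": 0}, {"tx": 0, "ty": 0, "tz": 9, "ax": 0, "ay": 0, "az": 0}])

```text
t: 24.6
position: [0.5044, 0.2968, 0.2707]
tcp_rot: [[0.999, 0.044, 0.002], [0.044, -0.999, 0.001], [0.002, -0.001, -1.0]]
wrist_force: [0.1, -0.2, -1.0]
gripper_width: 0.177
grip_force: 59.1
```

```bash
cat > o.py <<'E'
from h import *
np.set_printoptions(precision=4,suppress=True)
F=[];Z=[]
for k in range(6): 
    s=env.observe();F.append(s["wrist_force"]);Z.append(s["position"]);env.snapshot("top")
print(s["t"],np.mean(Z,0),np.mean(F,0),np.std(F,0))
E
python3 o.py
```

```text
24.85 [0.5043 0.2967 0.2705] [ 0.0434  0.0862 -1.1486] [0.3145 0.3618 0.292 ]
```

Request:
arm_command(motion=[{"tx": -0.05, "ty": 0.04, "tz": 0.3, "ax": 0, "ay": 0, "az": 0}, {"tx": -0.05, "ty": 0.04, "tz": 0.5, "ax": 0, "ay": 0, "az": 0}, {"tx": -0.05, "ty": 0.04, "tz": 0.65, "ax": 0, "ay": 0, "az": 0}, {"tx": -0.05, "ty": 0.04, "tz": 0.8, "ax": 0, "ay": 0, "az": 0}, {"tx": -0.05, "ty": 0.04, "tz": 0.8, "ax": 0, "ay": 0, "az": 0}, {"tx": -0.05, "ty": 0.04, "tz": 0.8, "ax": 0, "ay": 0, "az": 0}])

```text
t: 25.65
position: [0.5038, 0.2962, 0.2623]
tcp_rot: [[0.999, 0.044, 0.002], [0.044, -0.999, 0.001], [0.002, -0.001, -1.0]]
wrist_force: [-0.1, -0.4, 0.2]
gripper_width: 0.179
grip_force: 59.2
```

```bash
python3 o.py
```

```text
25.9 [0.5038 0.2962 0.2623] [-0.5229 -0.5386  0.4704] [0.3899 0.521  0.566 ]
```

Request:
arm_command(motion=[{"tx": 0, "ty": 0, "tz": 0.15, "ax": 0, "ay": 0, "az": 0}, {"tx": 0, "ty": 0, "tz": 0.28, "ax": 0, "ay": 0, "az": 0}, {"tx": 0, "ty": 0, "tz": 0.28, "ax": 0, "ay": 0, "az": 0}, {"tx": 0, "ty": 0, "tz": 0.28, "ax": 0, "ay": 0, "az": 0}])

```text
t: 26.45
position: [0.5038, 0.2962, 0.2595]
tcp_rot: [[0.999, 0.044, 0.002], [0.044, -0.999, 0.001], [0.002, -0.001, -1.0]]
wrist_force: [-0.3, 0.1, 1.8]
gripper_width: 0.178
grip_force: 59.3
```

```bash
python3 o.py;python3 o.py; python3 - <<'E'
from h import *
np.set_printoptions(precision=4,suppress=True)
for c in("top","scene"):
    Z=[]
    for k in range(3):
        im,d=env.snapshot(c);Z.append(np.where(d>0,d,np.nan))
    d=np.nan_to_num(np.nanmedian(Z,0));P=cloud(c,d);cv2.imwrite(f"pics/{c}9.png",im[:,:,::-1])
    a=near(P,np.array([.503,.296]),.035,.132,.141);r=np.hypot(*(a[:,:2]-[.503,.296]).T);a=a[r>.016];print(c,len(a),circ(a),np.median(a[:,2]))
    a=near(P,np.array([.503,.296]),.012,.141,.162);print("shank",a.mean(0))
a=cv2.imread("pics/scene9.png")[200:340,310:450];b=cv2.imread("pics/top9.png")[190:310,40:160]
cv2.imwrite("pics/f.png",cv2.hconcat([cv2.resize(a,(390,390)),cv2.resize(b,(390,390))]))
E
```

```text
26.7 [0.5038 0.2962 0.2595] [-0.3482 -0.1189  1.4529] [0.5895 0.3785 0.3755]
27.0 [0.5038 0.2962 0.2594] [-0.2588 -0.1417  1.6976] [0.3625 0.6711 0.4316]
top 104 [0.5027 0.2954 0.0221] 0.13823124659795422
shank [0.5026 0.2897 0.1438]
scene 116 [0.5035 0.2969 0.0223] 0.13690134794834768
shank [0.5065 0.2976 0.1478]
```

View pics/f.png

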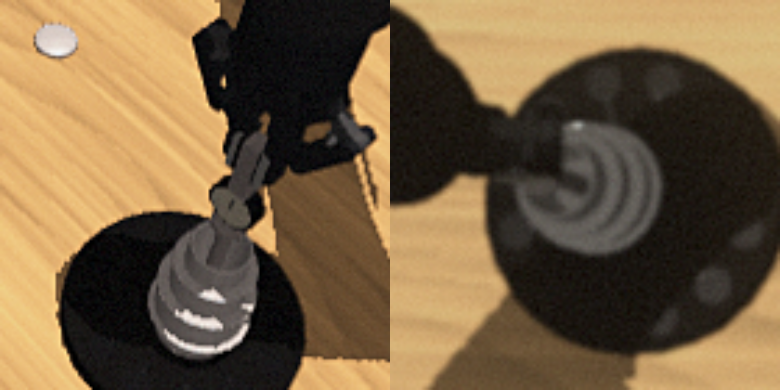

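The gauge stands upright in the nested stack. The force has risen by 2.7 N, which means the plunger is in by about 5 mm. I'll hand it in.

```bash
python3 -c "
from workcell import env
print(env.sign_off())"
```

```text
the job is handed in; nothing more can be done
None
```

The job is handed in: the beakers are nested, and the gauge is held upright on the small beaker's mark with the plunger in by about 5 mm (force up 2.7 N); the hand-in gave no verdict.

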